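# Set the length stop of a glass-strip jig with a square

## Robot

A 7-joint arm with a two-finger parallel gripper is mounted at the origin on the work surface. World frame = base frame: x ahead of the robot, y to its left, z up, the work surface at z = 0. Lengths are in m, angles in rad, forces in N, time in s.
With the tool pointing down it reaches from about 0.35 to 0.9 m from the base axis. Payload 19.9 kg.
Tool frame: the origin (TCP) lies between the finger pads; the fingertips stand r.tips_ahead ahead of it and the grasp point (between the pads) lies 6 mm ahead of it (r.tips_ahead is the distance from the TCP to the fingertips, in m); z points along the fingers, y is the direction in which the jaws open and shut (so a half turn about z gives the same grasp; the last joint's range is limited). The gripper opens to 94 mm and grips with 3 to 60 N. Pads are 16 mm wide; open, the fingers measure 119 mm over their backs; the gripper's body (75 mm by 177 mm) begins 78 mm behind the grasp point.
Start: joints at [-1.153, 0.417, -0.01, 1.614, 0.005, 1.111, -0.053], TCP at [0.277, 0.56, 0.23] pointing down, gripper open.
Joint ranges: [-2.81, 2.81], [-0.39, 2.02], [-1.27, 1.25], [0.06, 2.57], [-1.19, 4.33], [0.19, 2], [-2.82, 2.82]. Speed limits (rad/s): [1.89, 1.89, 2.39, 2.39, 3.01, 3.01, 3.01].

## Interface

Orientations are given as [roll, pitch, yaw] about the fixed x, y, z axes, in that order (R = Rz(yaw) Ry(pitch) Rx(roll)).
In Python, from rig import r, viewer, nets gives the robot as it stands. The module is installed in compiled form; this text tells all that it offers.
- The arm moves only by the shell command python3 -m handwheel 'ROWS'. ROWS is JSON, a list that holds one entry, the list of rows, each a list of 5 numbers: the closure, from 0 (fully open) to 1 (shut), then the shift along the world's x, y, z in mm, then the turn about the world's z in degrees. A call has 1 to 20 rows; each row shifts and turns the commanded pose from where the row before left it; what a row does not reach is not made up. A row lasts 1/8 s, in which the tool goes at most 62.5 mm and 10.7 degrees, less where a joint would pass 70% of its speed; a pose out of reach is approached as far as the arm can. A call is refused whole if a number of a shift passes 62.5 or a number of a turn 10.7, either way. A call with a gripper value outside its range is refused whole. The fingers move at their own pace and stop on an object; the grip force is fixed at half the most. Time passes only in rows, so rows that do not move let the fingers close. It gives the time, the measured TCP pose, the force and the opening at its end, in the units of the state.
- r.state(): the state, without advancing time (a new reading comes with each control period).
- viewer.snapshot(name): name is "scene" or "top"; returns the picture (384x512x3 uint8, red, green, blue); there is no depth.
- viewer.camera_params(name): a dict with "camera_matrix" (3x3 intrinsics, pixels), "rvec" (rotation vector, rad) and "tvec" (3), from world to camera coordinates, as OpenCV has them. Camera axes: x right, y down, z forward; pixel columns grow to the right and rows downward; lengths in m; the calibration is good to about 2 mm. A picture is of the moment at which its call begins. camera_params takes no time and is no camera call.
- r.job_done(): hands the job in, once; it reports no verdict.
Trained networks look in the newest picture that a camera, given by its name, has taken for a name from the list of things; names that differ only in an ending like _2 or _b are one class to them, and where a whole thing is asked for, a point or a joint stands for the part that bears it (a point fixed in the world has none). Each returns a list of dicts, best first, with "p" (0 to 1); they miss things now and then, are a little off and sometimes report something else, mostly with a low value. They report only what shows in the picture. A call takes as long as a camera call.
- nets.recognise(camera, name): "at" ([column, row] in pixels, amid what is visible of it).
- nets.outline_of(camera, name): "pixels" (384x512 bool, what is visible of it) and "at" ([column, row] in pixels, amid what is visible of it).
The state is a dict: "clock": time; "joint_pos": joint angles; "joint_velocities": joint speeds; "tau": joint torques, N m; "ee_pos": TCP position; "eef_rot": TCP orientation; "force": force on the tool from outside, world axes, zero at the start; "wrist_torque": the same for the moment, N m; "width": opening from 0.0 (shut) to 1.0 (fully open).
Only numpy, scipy, OpenCV 4.12 (cv2) and the standard library are available. Lean on these libraries where they do the work, as an engineer would, in place of code of your own. Each camera call takes 0.05 s, during which the arm holds its last target.

## Task

Lay the larger of the two steel squares flat on the bench with the outer side of its thick stock flush against the front face of the wooden stop block, on the clear part of the face beside the stop rod, with its blade pointing away from the block, and let go of it. Then take the head of the stop rod and draw it straight out of its hole, without forcing it sideways, until the outer face of the head is level with the end of the blade, and finish while still gripping the head and holding it there, so that I can tighten the clamp screw. Leave the square flush, do not draw the rod before the square is in place, and leave the small square and everything else on the bench where they are.

Things in the scene. Friction and masses are not known exactly. Their poses are not given: they have to be found in the camera images.
- stop_block: Wooden block fixed to the bench, 120 (x) x 200 (y) x 60 (z) mm. Origin: middle of the foot of its flat front face; the block lies at x = 0 to +120 mm, y = -100 to +100; -x points out of the face, roughly to the robot. The stop rod's square hole (15.6 mm wide) runs along x at y = +50, z = 35 mm. Clear part of the face: y = -100 to +30. Clamp knob on top (84 mm high), 75 mm behind the face.
- rod_head (a point): Centre of the upright rectangular steel head of the stop rod; the head is 20 (x) x 24 (y) x 34 (z) mm. x points along the rod into the block, as the block's x; z up. At the start the head's inner face stands 1 to 15 mm in front of the block.
- rod_face (a point): Centre of the outer face of the rod's head, 10 mm out from the head's centre (same axes). This face is to be level with the end of the square's blade.
- square_grip (a point): Point on the blade of the larger L-shaped steel square, mid-width, half-way up (5 mm above the bench), near its centre of mass: grip the blade here across its width. x points along the blade to the stock, z up. Blade 20 mm wide (y), 10 thick (z), x = -55 (free end) to +19 mm; stock x = +19 to +35 (outer side), y = +10 to -60 mm, 14 thick.
- square_tip (a point): Middle of the free end of the larger square's blade, 55 mm from the grip point (same axes).
- stock_near (a point): End of the outer side of the larger square's stock at the blade (x = +35, y = +10 mm from the grip point), 7 mm above the bench.
- stock_far (a point): Other end of the outer side of the larger square's stock (x = +35, y = -60 mm from the grip point), 7 mm above the bench.
- small_square_mid (a point): Smaller steel square of the same kind, 55 mm long over all, blade 12 mm wide: not used, leave it. Point on its blade, 34 mm from the free end, 3 mm above the bench.
- tin: Bystander: ribbed tin, 74 mm across, 105 mm tall; origin under its centre.
- tub: Bystander: clear tub of glass pieces, 110 x 110 x 45 mm; origin under its centre.
- tiles: Bystander: stack of three glass tiles, 60 x 60 x 18 mm; origin under its centre.
- brush: Bystander: brush lying on the bench; origin underneath it.
- bowl: Bystander: small white bowl, 100 mm across, 45 mm high; origin under its centre.
- glue_jar: Bystander: white jar, 60 mm across, 90 mm tall; origin under its centre.
- stop_rod: The stop rod as a whole; origin at the centre of the head's outer face, x along the shank into the block. Behind the head is a 14 x 14 mm square shank, 100 mm long, in the hole with 1.6 mm play; it slides with light friction and stays where it is left. About 0.2 kg.
- large_square: The larger square as a whole; origin on its underside, 5 mm below the grip point, same axes. 90 mm long over all, about 0.26 kg, lies flat on the bench.

How it is judged:
By the outcome, as a careful person would: the job done as asked, in the order asked, and still so for the second after the job is handed in, while the arm keeps its last pose, push and grip.
It also fails if it takes over 54 s, if anything falls off the work surface, if the arm or the gripper's body presses on something with over 40 N, if the wrist force passes 120 N, or if a joint passes its speed limit or range.

## Working session

There is one attempt and no reset: what is moved stays moved. The work goes in short steps, Python scripts to look and compute and a shell command to move; the robot and the scene stay as the last step left them, time stands still between calls to the robot, and variables do not carry over. Pictures are saved under pics/ and viewed, and the job is handed in when it is done.

```bash
mkdir -p pics; ls; python3 - <<'E'
from rig import r,viewer,nets
import cv2
s=r.state();print(s, r.tips_ahead)
for n in("scene","top"):
    im=viewer.snapshot(n);cv2.imwrite(f"pics/{n}0.png",im[:,:,::-1])
    print(n,viewer.camera_params(n))
E
```

```text
pics
{'clock': 0.0, 'joint_pos': array([-1.1535136 ,  0.41797997, -0.01029538,  1.61416496,  0.0047117 ,
        1.1107191 , -0.05304444]), 'joint_velocities': array([ 0.00033711,  0.00092334, -0.00010804,  0.00103397, -0.0005596 ,
        0.00053758, -0.00056275]), 'tau': array([ 6.48068317e-05, -8.51251245e+01,  6.38500303e-01, -4.25985932e+01,
       -4.88652627e-02,  1.86696835e-02,  5.92442984e-05]), 'ee_pos': array([0.276647  , 0.56004724, 0.22982545]), 'eef_rot': array([-3.14034916e+00,  1.06245568e-04,  2.68277199e+00]), 'force': array([ 0.03693292,  0.77458091, -0.17655869]), 'wrist_torque': array([-0.02037345, -0.00110883, -0.0235997 ]), 'width': 0.9987827970972754} 0.025
scene {'camera_matrix': array([[462.53332634,   0.        , 262.73011802],
       [  0.        , 462.53332634, 191.63379637],
       [  0.        ,   0.        ,   1.        ]]), 'rvec': array([ 2.07791376,  0.59010392, -0.32982051]), 'tvec': array([-0.45541838, -0.08614776,  1.93997174])}
top {'camera_matrix': array([[384.68187986,   0.        , 256.1640976 ],
       [  0.        , 384.68187986, 190.99930018],
       [  0.        ,   0.        ,   1.        ]]), 'rvec': array([ 2.18351694, -2.18867533,  0.04700804]), 'tvec': array([0.00873147, 0.55081964, 1.21024419])}
```

View pics/scene0.png

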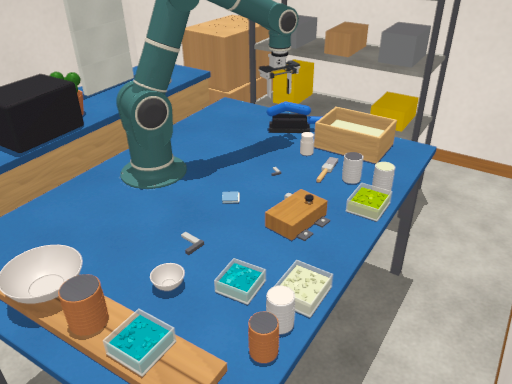

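View pics/top0.png

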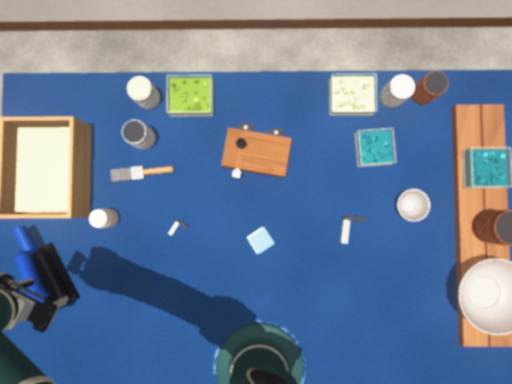

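```bash
cat > h.py <<'E'
from rig import r,viewer,nets
import cv2,numpy as np
def cam(n):
    p=viewer.camera_params(n);K=p["camera_matrix"];R=cv2.Rodrigues(p["rvec"])[0];t=np.array(p["tvec"]).ravel();return K,R,t
def unproj(n,px,z):
    K,R,t=cam(n);d=R.T@np.linalg.inv(K)@np.array([px[0],px[1],1.]);c=-R.T@t
    return c+d*(z-c[2])/d[2]
def proj(n,P):
    K,R,t=cam(n);q=(K@(R@np.atleast_2d(P).T+t[:,None]));return (q[:2]/q[2]).T
E
python3 - <<'E'
from h import *
Z=dict(stop_block=.06,rod_head=.052,rod_face=.035,square_grip=.01,square_tip=.01,stock_near=.007,stock_far=.007,small_square_mid=.006)
for n in Z:
  for c in("top","scene"):
    try:
      for d in nets.recognise(c,n)[:2]: print(n,c,np.round(d["at"],1),round(d["p"],2),np.round(unproj(c,d["at"],Z[n])[:2],4))
    except Exception as e: print(n,c,e)
E
```

```text
stop_block top [253.4 150.8] 0.82 [0.6728 0.0151]
stop_block scene [297.1 217. ] 0.85 [ 0.7047 -0.0511]
rod_head top [237.4 172.7] 0.6 [0.6058 0.065 ]
rod_face top [346.9 224.9] 0.59 [ 0.4433 -0.2749]
rod_face top [236.8 174. ] 0.5 [0.6035 0.068 ]
rod_face scene [166.2 276.2] 0.39 [ 0.5026 -0.4804]
square_grip top [345.4 221.1] 0.59 [ 0.4546 -0.2759]
square_grip scene [192.6 247.9] 0.56 [ 0.4654 -0.3167]
square_grip scene [327.7 164.9] 0.55 [0.6053 0.4093]
square_tip top [347.3 225.7] 0.79 [ 0.44   -0.2817]
square_tip top [138.7 172.9] 0.33 [0.6106 0.3861]
stock_near top [347.6 224.1] 0.75 [ 0.445  -0.2833]
stock_near scene [191.8 243.9] 0.55 [ 0.4476 -0.2993]
stock_far top [348.1 224.1] 0.6 [ 0.445  -0.2849]
stock_far scene [189.2 241.9] 0.71 [ 0.4336 -0.2957]
small_square_mid top [175.4 222.2] 0.46 [0.4519 0.2667]
small_square_mid scene [275.  171.5] 0.63 [0.4398 0.2517]
```

```bash
python3 - <<'E'
from h import *
im=cv2.imread("pics/top0.png");sc=cv2.imread("pics/scene0.png")
a=cv2.resize(im[115:185,210:300],None,fx=8,fy=8,interpolation=cv2.INTER_CUBIC)
cv2.imwrite("pics/blk.png",a)
b=cv2.resize(im[205:255,325:380],None,fx=8,fy=8,interpolation=cv2.INTER_CUBIC)
c=cv2.resize(sc[225:260,172:214],None,fx=8,fy=8,interpolation=cv2.INTER_CUBIC)
h=max(b.shape[0],c.shape[0]);o=np.zeros((h,b.shape[1]+c.shape[1],3),np.uint8);o[:b.shape[0],:b.shape[1]]=b;o[:c.shape[0],b.shape[1]:]=c
cv2.imwrite("pics/sq.png",o)
d=cv2.resize(sc[180:245,255:335],None,fx=8,fy=8,interpolation=cv2.INTER_CUBIC);cv2.imwrite("pics/blks.png",d)
E
```

```text
(no output)
```

View pics/blk.png

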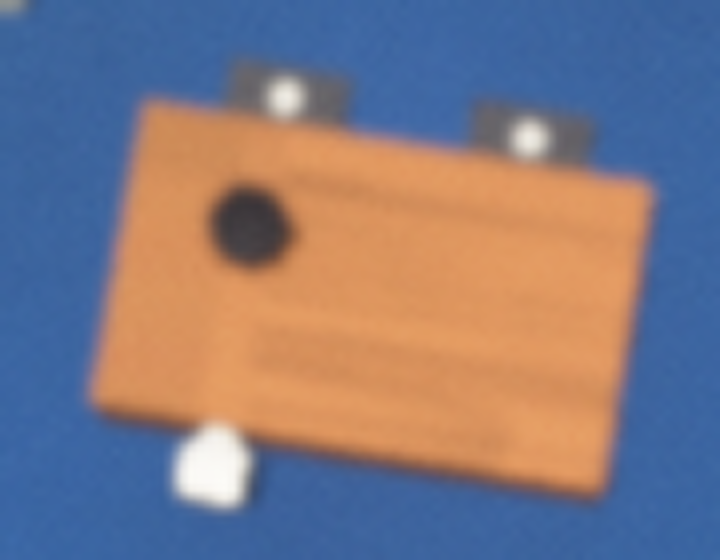

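View pics/sq.png

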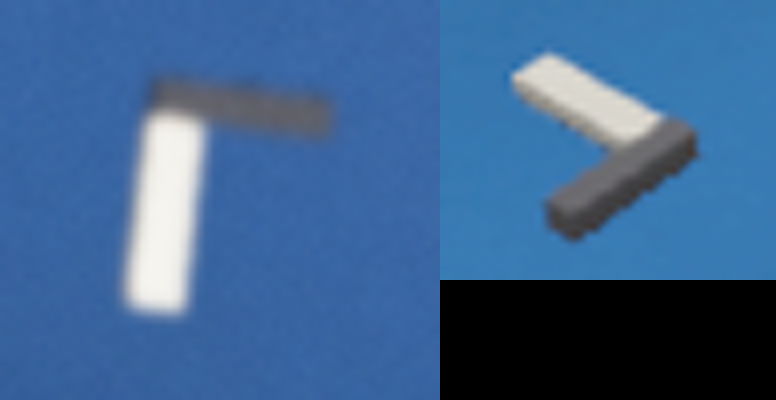

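View pics/blks.png

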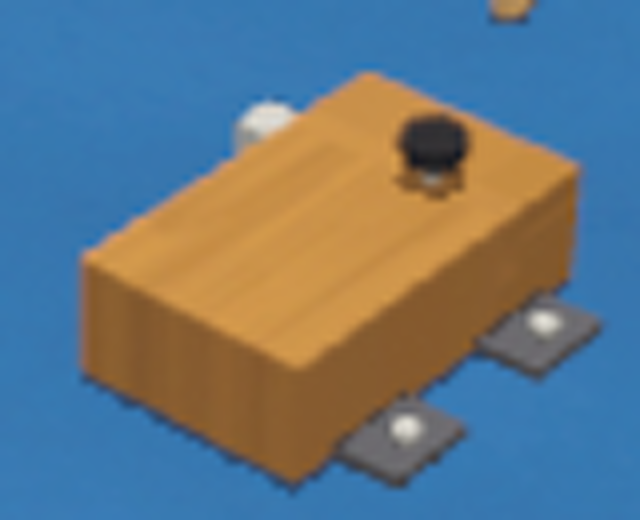

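```bash
cat > fit.py <<'E'
from h import *
from scipy.optimize import minimize
S=8
def T(p,P):
    c,s=np.cos(p[2]),np.sin(p[2]);P=np.array(P,float);o=P.copy()
    o[:,0]=p[0]+c*P[:,0]-s*P[:,1];o[:,1]=p[1]+s*P[:,0]+c*P[:,1];return o
def box(x0,x1,y0,y1,z0,z1): return [[x,y,z] for x in(x0,x1) for y in(y0,y1) for z in(z0,z1)]
def render(cam_,p,boxes,roi):
    x0,y0,x1,y1=roi;m=np.zeros(((y1-y0)*S,(x1-x0)*S),np.uint8)
    for b in boxes:
        q=proj(cam_,T(p,b));q=(q+0.5-[x0,y0])*S-0.5
        h=cv2.convexHull(q.astype(np.float32)).reshape(-1,2)
        cv2.fillConvexPoly(m,np.round(h*16).astype(np.int32),255,shift=4)
    m=cv2.GaussianBlur(m,(0,0),S*0.4)
    return cv2.resize(m,(x1-x0,y1-y0),interpolation=cv2.INTER_AREA)/255.
def alpha(im,roi,obj):
    x0,y0,x1,y1=roi;c=im[y0:y1,x0:x1].astype(float);d=c[:,:,0]-c[:,:,2]  # BGR
    bg=np.percentile(d,85);return np.clip((bg-d)/(bg-obj),0,1)
SQ=[box(-.055,.019,-.01,.01,0,.01),box(.019,.035,-.06,.01,0,.014)]
BL=[box(0,.12,-.1,.1,0,.06)]
def fit(obs,boxes,p0,n=2):
    # obs: list of (cam,alpha,roi,weightmask)
    f=lambda p:sum((((render(c,p,boxes,roi)-a)**2)*w).sum() for c,a,roi,w in obs)
    best=minimize(f,p0,method="Nelder-Mead",options=dict(initial_simplex=np.array(p0)+np.array([[0,0,0],[.006,0,0],[0,.006,0],[0,0,.08]]),xatol=1e-5,fatol=1e-3,maxiter=250))
    best=minimize(f,best.x,method="Nelder-Mead",options=dict(initial_simplex=best.x+np.array([[0,0,0],[.002,0,0],[0,.002,0],[0,0,-.03]]),xatol=1e-5,fatol=1e-3,maxiter=250))
    return best.x,best.fun
E
python3 - <<'E'
from fit import *
t=cv2.imread("pics/top0.png");s=cv2.imread("pics/scene0.png")
ro={"top":(325,205,380,255),"scene":(172,225,214,260)}
I={"top":t,"scene":s}
o=[(c,alpha(I[c],ro[c],5),ro[c],1) for c in ro]
for nm,oo in(("top",o[:1]),("scene",o[1:]),("both",o)):
    p,f=fit(oo,SQ,[.45,-.276,-.05]);print("sq",nm,np.round(p,4),np.degrees(p[2]).round(2),round(f,2),"tip",T(p,[[-.055,0,0]])[0].round(4))
rb={"top":(215,118,300,183),"scene":(260,182,332,246)}
ob=[]
for c in rb:
    x0,y0,x1,y1=rb[c];im=I[c][y0:y1,x0:x1].astype(float)
    a=alpha(I[c],rb[c],-60)
    w=np.ones(a.shape)
    # ignore clamps/rod head: greyish pixels + surroundings
    sat=im.max(2)-im.min(2);g=(sat<75).astype(np.uint8);w=1-cv2.dilate(g,np.ones((5,5)))
    cv2.imwrite(f"pics/w_{c}.png",cv2.resize((a*w*255).astype(np.uint8),None,fx=6,fy=6))
    ob.append((c,a,rb[c],w))
for nm,oo in(("top",ob[:1]),("scene",ob[1:]),("both",ob)):
    p,f=fit(oo,BL,[.62,.015,-.15]);print("bl",nm,np.round(p,4),np.degrees(p[2]).round(2),round(f,2))
E
```

```text
sq top [ 0.4399 -0.2771 -0.117 ] -6.7 16.31 tip [ 0.3853 -0.2707  0.    ]
sq scene [ 0.4402 -0.278  -0.1254] -7.19 2.65 tip [ 0.3856 -0.2711  0.    ]
sq both [ 0.4399 -0.2775 -0.1194] -6.84 19.35 tip [ 0.3853 -0.2709  0.    ]
bl top [ 0.6172  0.0163 -0.2212] -12.68 0.36
bl scene [ 0.6163  0.0203 -0.1886] -10.81 0.12
bl both [ 0.6178  0.0167 -0.18  ] -10.31 0.49
```

```bash
python3 - <<'E'
from fit import *
t=cv2.imread("pics/top0.png");s=cv2.imread("pics/scene0.png");I={"top":t,"scene":s}
rb={"top":(215,118,300,183),"scene":(260,182,332,246)}
ex={"top":[(228,165,245,183),(235,118,257,134),(265,118,288,138)],"scene":[(280,182,296,206),(300,215,332,246)]}
ob=[]
for c in rb:
    x0,y0,x1,y1=rb[c];a=alpha(I[c],rb[c],-30);w=np.ones(a.shape)
    for e in ex[c]: w[max(0,e[1]-y0):e[3]-y0,max(0,e[0]-x0):e[2]-x0]=0
    if c=="top": w[20:32,20:35]=0
    else: w[10:30,40:65]=0
    ob.append((c,a,rb[c],w))
for nm,oo in(("top",ob[:1]),("scene",ob[1:]),("both",ob)):
    p,f=fit(oo,BL,[.62,.015,-.18]);print("bl",nm,np.round(p,4),np.degrees(p[2]).round(2),round(f,2))
pb=p
# overlay
def ov(c,roi,p,boxes,name):
    x0,y0,x1,y1=roi;k=8;im=cv2.resize(I[c][y0:y1,x0:x1],None,fx=k,fy=k,interpolation=cv2.INTER_CUBIC)
    for b in boxes:
        q=(proj(c,T(p,b))+.5-[x0,y0])*k-.5
        for i in range(8):
            for j in range(i):
                if bin(i^j).count("1")==1: cv2.line(im,tuple(np.int32(q[i])),tuple(np.int32(q[j])),(0,0,255),1)
    return im
cv2.imwrite("pics/ob.png",np.vstack([ov("top",rb["top"],pb,BL,"")]))
sq=[.4399,-.2775,-.1194]
a=ov("top",(325,205,380,255),sq,SQ,"");b=ov("scene",(172,225,214,260),sq,SQ,"")
b=cv2.copyMakeBorder(b,0,a.shape[0]-b.shape[0],0,0,cv2.BORDER_CONSTANT);cv2.imwrite("pics/os.png",np.hstack([a,b]))
E
```

```text
bl top [ 0.6125  0.0173 -0.1781] -10.2 35.85
bl scene [ 0.6123  0.015  -0.1766] -10.12 11.81
bl both [ 0.6123  0.0163 -0.175 ] -10.02 51.71
```

View pics/ob.png

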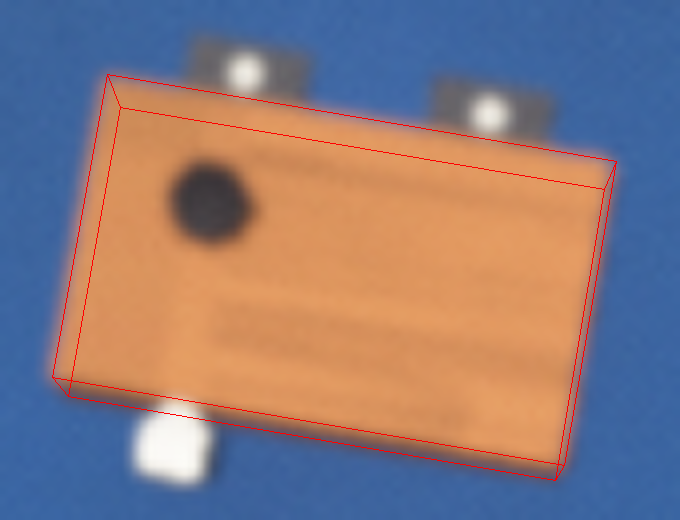

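View pics/os.png

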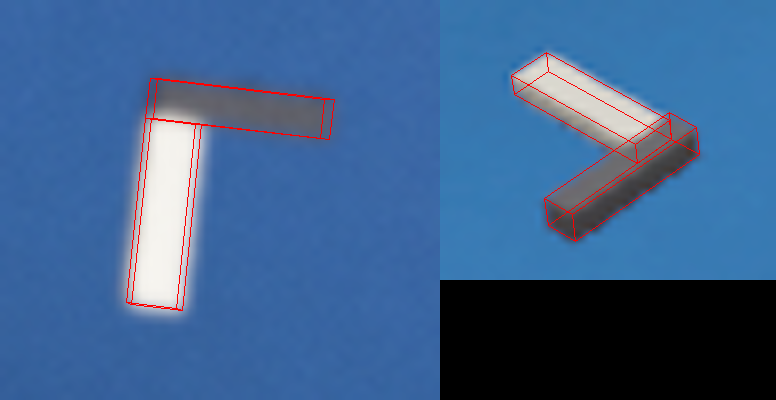

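```bash
python3 -m handwheel '[[[0,10,-52,-4,-10],[0,10,-52,-8,-10],[0,10,-52,-8,-10],[0,10,-52,-8,-10],[0,10,-52,-8,-10],[0,10,-52,-8,-10],[0,10,-52,-8,-10],[0,10,-52,-8,-10],[0,10,-52,-8,-10],[0,10,-52,-8,-10],[0,10,-52,-8,-10],[0,10,-52,-8,-10],[0,10,-52,-8,-10],[0,10,-52,-8,-10],[0,10,-52,-8,-10],[0,10,-52,-8,-10],[0,0,0,0,0],[0,0,0,0,0]]]'
```

```text
clock: 3.15
ee_pos: [0.4366, -0.2713, 0.1063]
eef_rot: [-3.141, 0.001, -0.109]
force: [-0.1, -0.3, 0.9]
width: 1.003
```

```bash
python3 -m handwheel '[[[0,3,-6,-20,-0.6],[0,0,0,-25,0],[0,0,0,-20,0],[0.3,0,0,-8,0],[0.3,0,0,0,0],[0.3,0,0,0,0]]]'
python3 - <<'E'
from h import *
im=viewer.snapshot("scene");cv2.imwrite("pics/s1.png",cv2.resize(im[190:290,130:260,::-1],None,fx=6,fy=6,interpolation=cv2.INTER_CUBIC))
im=viewer.snapshot("top");cv2.imwrite("pics/t1.png",cv2.resize(im[180:280,290:420,::-1],None,fx=6,fy=6,interpolation=cv2.INTER_CUBIC))
print(r.state()["ee_pos"],r.state()["width"],r.state()["eef_rot"])
E
```

```text
clock: 3.9
ee_pos: [0.4402, -0.2778, 0.0341]
eef_rot: [3.141, -0.001, -0.12]
force: [-0.6, 1.7, 1.3]
width: 0.724
[ 0.44016184 -0.27773404  0.03402094] 0.7038929124612386 [ 3.14150476e+00 -9.27973449e-04 -1.20005374e-01]
```

View pics/s1.png

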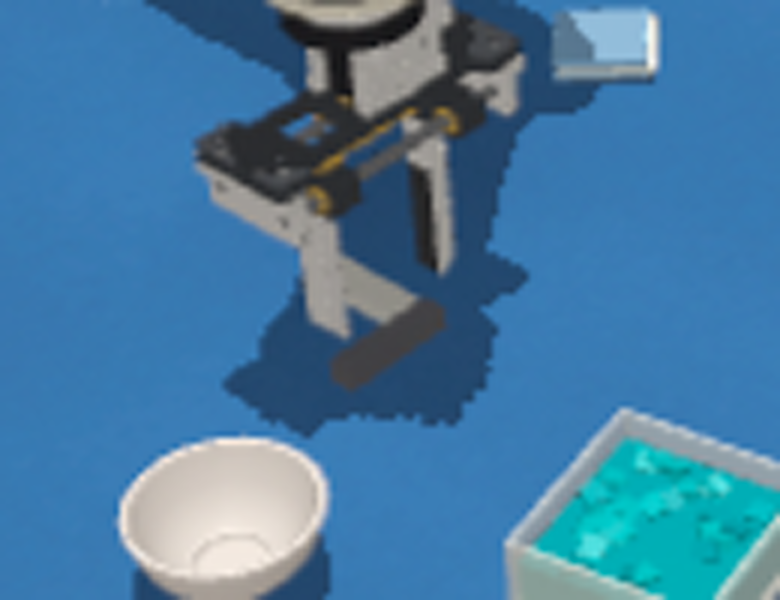

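View pics/t1.png

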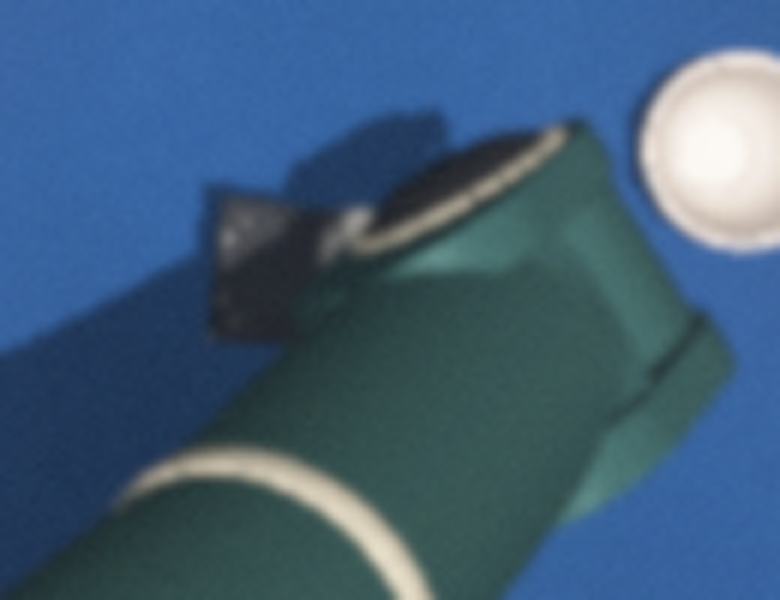

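The scene view shows the fingers straddling the blade (blade at about (375,290) in the crop, fingers at (325,300) and (435,250)). I'll lower and close.

```bash
python3 -m handwheel '[[[0.3,0,0,-6,0],[0.3,0,0,0,0],[0.7,0,0,0,0],[1,0,0,0,0],[1,0,0,0,0],[1,0,0,0,0],[1,0,0,0,0],[1,0,0,0,0]]]'
```

```text
clock: 5.0
ee_pos: [0.4398, -0.2776, 0.0274]
eef_rot: [-3.141, 0.0, -0.12]
force: [-0.2, 0.0, 1.5]
width: 0.213
```

```bash
python3 -m handwheel '[[[1,0,0,12,0],[1,0,0,18,0],[1,0,0,0,0]]]'; python3 - <<'E'
from fit import *
for B in([.6125,.0173,-.1781],[.6123,.015,-.1766]):
    for x in(-.035,-.043,-.055): print(x,T(B,[[x,-.032,0]])[0].round(4),(1e3*(T(B,[[x,-.032,0]])[0]-[.4399,-.2776,0])).round(1))
E
```

```text
clock: 5.38
ee_pos: [0.4406, -0.278, 0.0591]
eef_rot: [3.141, -0.003, -0.12]
force: [-0.1, 0.6, -2.8]
width: 0.209
-0.035 [ 0.5724 -0.008   0.    ] [132.5 269.6   0. ]
-0.043 [ 0.5645 -0.0066  0.    ] [124.6 271.    0. ]
-0.055 [ 0.5527 -0.0045  0.    ] [112.8 273.1   0. ]
-0.035 [ 0.5722 -0.0104  0.    ] [132.3 267.2   0. ]
-0.043 [ 0.5643 -0.0089  0.    ] [124.4 268.7   0. ]
-0.055 [ 0.5525 -0.0068  0.    ] [112.6 270.8   0. ]
```

```bash
python3 -m handwheel '[[[1,12,25,0,-0.6],[1,20,49.5,0,-0.8],[1,20,49.5,0,-0.8],[1,20,49.5,0,-0.8],[1,20,49.5,0,-0.2],[1,20,49,0,0],[1,0,0,-15,0],[1,0,0,-8,0],[1,0,0,0,0]]]'
python3 - <<'E'
from h import *
im=viewer.snapshot("scene");cv2.imwrite("pics/s2.png",im[:,:,::-1]);cv2.imwrite("pics/s2z.png",cv2.resize(im[160:260,210:340,::-1],None,fx=6,fy=6,interpolation=cv2.INTER_CUBIC))
im=viewer.snapshot("top");cv2.imwrite("pics/t2.png",im[:,:,::-1]);cv2.imwrite("pics/t2z.png",cv2.resize(im[120:220,200:330,::-1],None,fx=6,fy=6,interpolation=cv2.INTER_CUBIC))
E
```

```text
clock: 6.5
ee_pos: [0.5511, -0.007, 0.034]
eef_rot: [3.141, 0.001, -0.178]
force: [-0.3, -0.2, -2.2]
width: 0.205
```

View pics/s2z.png

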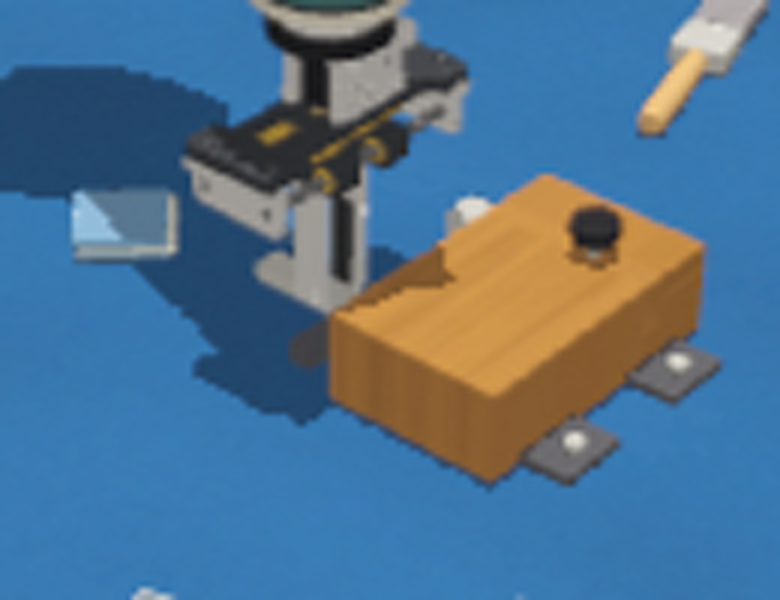

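View pics/t2z.png

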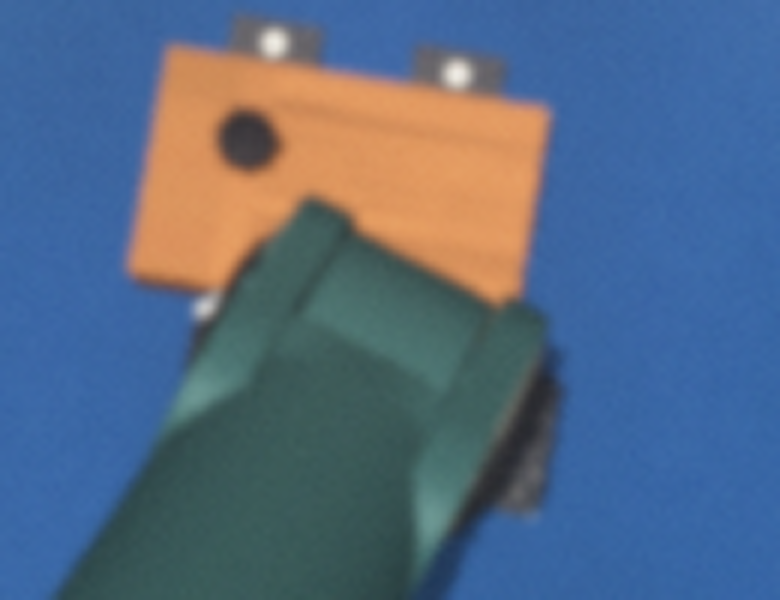

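```bash
python3 -m handwheel '[[[1,5,-1,-4,0],[1,6,-1,-2.2,0],[1,5,-1,0,0],[1,0,0,0,0]]]'; python3 -m handwheel '[[[1,2,-0.35,0,0],[1,1,-0.2,0,0]]]'
```

```text
clock: 7.1
ee_pos: [0.5682, -0.0089, 0.0282]
eef_rot: [3.141, -0.0, -0.176]
force: [-0.2, -0.2, -2.3]
width: 0.206
clock: 7.35
ee_pos: [0.5709, -0.0091, 0.0283]
eef_rot: [-3.141, 0.0, -0.176]
force: [0.2, 0.1, -2.9]
width: 0.214
```

```bash
python3 -m handwheel '[[[1,1,-0.2,-0.5,0],[1,0,0,0,0]]]'; python3 -m handwheel '[[[1,1,-0.2,0,0],[1,0,0,0,0]]]';python3 -m handwheel '[[[1,1,-0.2,0,0],[1,0,0,0,0]]]'
```

```text
clock: 7.6
ee_pos: [0.5712, -0.0093, 0.0275]
eef_rot: [-3.141, 0.001, -0.176]
force: [-3.7, 1.6, -1.4]
width: 0.208
clock: 7.85
ee_pos: [0.5713, -0.0093, 0.0274]
eef_rot: [-3.141, 0.003, -0.176]
force: [-11.2, 2.8, 5.6]
width: 0.206
clock: 8.1
ee_pos: [0.5714, -0.0093, 0.0274]
eef_rot: [-3.141, 0.005, -0.176]
force: [-18.4, 3.6, 13.4]
width: 0.21
```

```bash
python3 -m handwheel '[[[0.6,0,0,0,0],[0.4,0,0,0,0],[0.4,0,0,0,0],[0.4,0,0,0,0],[0.4,0,0,0,0]]]'; python3 -m handwheel '[[[0.4,0,0,15,0],[0.4,0,0,35,0],[0.4,-15,2.6,20,0],[0.8,-50,8.7,0,0],[1,-50,8.7,0,0],[1,-20,3.5,0,0],[1,0,0,0,0]]]'
python3 - <<'E'
from h import *
im=viewer.snapshot("top");cv2.imwrite("pics/t3.png",im[:,:,::-1]);cv2.imwrite("pics/t3z.png",cv2.resize(im[120:220,200:330,::-1],None,fx=6,fy=6,interpolation=cv2.INTER_CUBIC))
im=viewer.snapshot("scene");cv2.imwrite("pics/s3.png",im[:,:,::-1])
E
```

```text
clock: 8.72
ee_pos: [0.5738, -0.0098, 0.0277]
eef_rot: [-3.142, -0.0, -0.176]
force: [0.5, -0.2, 0.1]
width: 0.597
clock: 9.6
ee_pos: [0.4383, 0.0143, 0.0985]
eef_rot: [-3.14, -0.0, -0.175]
force: [0.6, 0.7, 0.2]
width: 0.209
```

View pics/t3z.png

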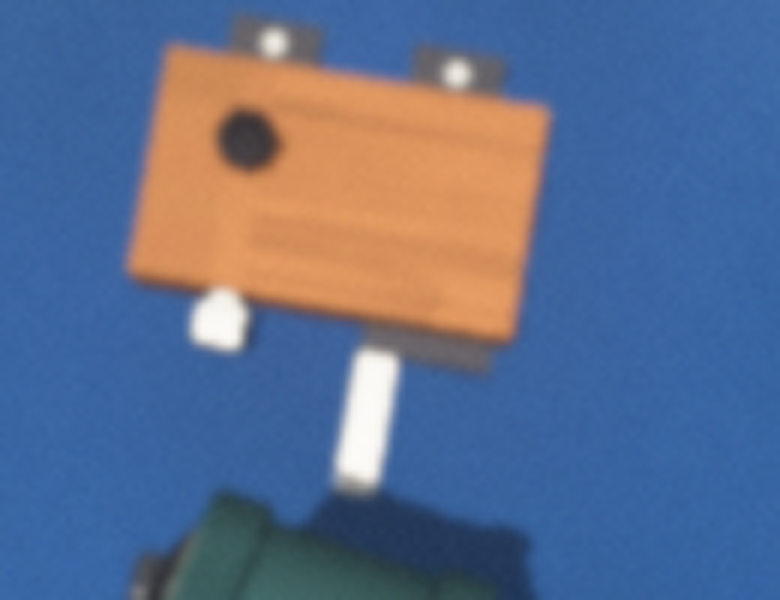

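```bash
python3 -m handwheel '[[[1,20,-3.5,0,0],[1,28,-5,-20,0],[1,0,0,-30,0],[1,0,0,-18,0],[1,0,0,0,0]]]'; python3 -m handwheel '[[[1,6,-1.05,0,0],[1,6,-1.05,0,0],[1,0,0,0,0]]]'
```

```text
clock: 10.32
ee_pos: [0.4865, 0.0047, 0.029]
eef_rot: [3.141, 0.002, -0.177]
force: [-0.0, -0.2, 0.5]
width: 0.002
clock: 10.7
ee_pos: [0.4996, 0.0032, 0.0303]
eef_rot: [-3.141, -0.001, -0.176]
force: [-1.5, 0.5, -0.0]
width: 0.002
```

```bash
for i in 1; do python3 -m handwheel '[[[1,3,-0.5,0,0],[1,0,0,0,0]]]'; done;  python3 -m handwheel '[[[1,2,-0.35,0,0],[1,0,0,0,0]]]'; python3 -m handwheel '[[[1,2,-0.35,0,0],[1,0,0,0,0]]]'
```

```text
clock: 10.95
ee_pos: [0.502, 0.0026, 0.0298]
eef_rot: [-3.141, -0.0, -0.176]
force: [-0.8, -0.4, -0.9]
width: 0.006
clock: 11.2
ee_pos: [0.5039, 0.0022, 0.0297]
eef_rot: [-3.142, -0.0, -0.176]
force: [-0.9, -0.5, 0.2]
width: 0.007
clock: 11.45
ee_pos: [0.5059, 0.0019, 0.0297]
eef_rot: [-3.142, -0.0, -0.176]
force: [-0.4, -0.1, 0.1]
width: 0.006
```

```bash
python3 -m handwheel '[[[1,1.5,-0.25,0,0],[1,0,0,0,0]]]';  python3 -m handwheel '[[[1,1.5,-0.25,0,0],[1,0,0,0,0]]]'; python3 -m handwheel '[[[1,1,-0.2,0,0],[1,0,0,0,0]]]'
```

```text
clock: 11.7
ee_pos: [0.5074, 0.0016, 0.0297]
eef_rot: [-3.142, -0.0, -0.176]
force: [-0.3, 0.7, 0.8]
width: 0.005
clock: 11.95
ee_pos: [0.5089, 0.0014, 0.0297]
eef_rot: [-3.142, -0.0, -0.176]
force: [-0.4, -0.5, -0.6]
width: 0.008
clock: 12.2
ee_pos: [0.5097, 0.0012, 0.0297]
eef_rot: [-3.142, 0.0, -0.176]
force: [-0.6, 0.9, -0.4]
width: 0.003
```

```bash
python3 -m handwheel '[[[1,1,-0.2,0,0],[1,0,0,0,0]]]';  python3 -m handwheel '[[[1,1,-0.2,0,0],[1,0,0,0,0]]]'
```

```text
clock: 12.45
ee_pos: [0.5099, 0.0012, 0.0295]
eef_rot: [-3.141, 0.002, -0.176]
force: [-6.1, 1.2, 5.3]
width: 0.002
clock: 12.7
ee_pos: [0.5101, 0.0011, 0.0294]
eef_rot: [-3.141, 0.004, -0.176]
force: [-10.6, 1.9, 8.8]
width: 0.006
```

```bash
python3 - <<'E'
from h import *
im=viewer.snapshot("scene");cv2.imwrite("pics/s4z.png",cv2.resize(im[160:260,210:340,::-1],None,fx=6,fy=6,interpolation=cv2.INTER_CUBIC))
E
```

```text
(no output)
```

View pics/s4z.png

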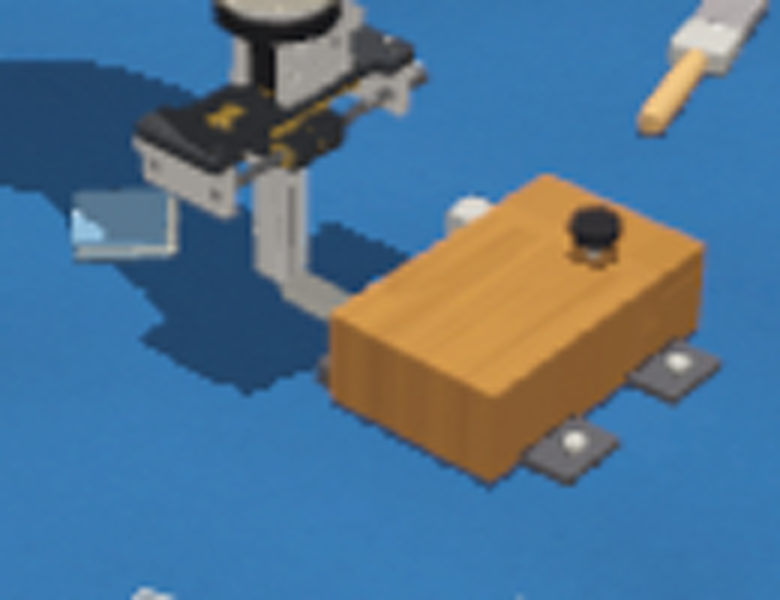

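```bash
python3 -m handwheel '[[[1,-4,0.7,0,0],[0.5,-8,1.4,30,0],[0.4,-30,10,50,0],[0.4,-40,25,40,0],[0.4,-40,25,0,0],[0.4,-20,10,0,0],[0.4,0,0,0,0],[0.4,0,0,0,0]]]'
python3 - <<'E'
from h import *
im=viewer.snapshot("top");cv2.imwrite("pics/t5.png",im[:,:,::-1]);cv2.imwrite("pics/t5z.png",cv2.resize(im[120:220,200:330,::-1],None,fx=6,fy=6,interpolation=cv2.INTER_CUBIC))
im=viewer.snapshot("scene");cv2.imwrite("pics/s5.png",im[:,:,::-1])
E
```

```text
clock: 13.75
ee_pos: [0.3792, 0.0686, 0.1431]
eef_rot: [3.141, -0.003, -0.176]
force: [0.3, -0.2, 0.3]
width: 0.597
```

View pics/t5z.png

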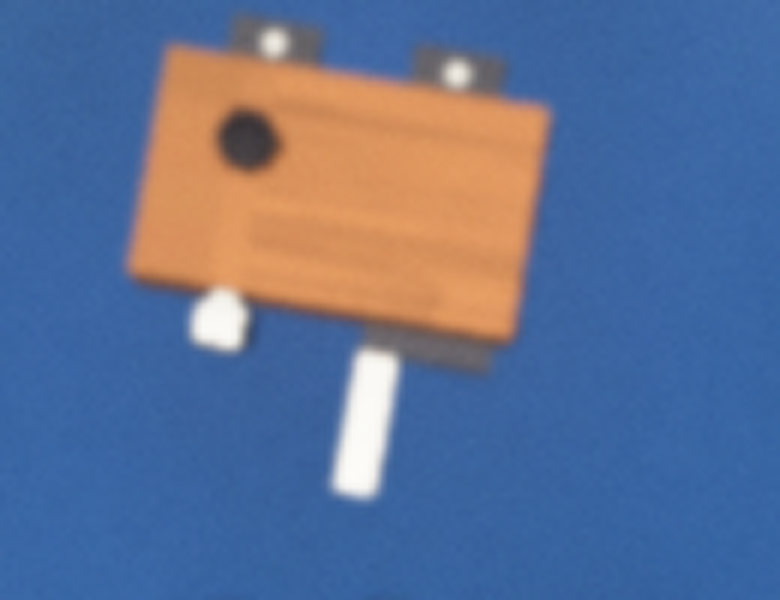

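```bash
cat > fit2.py <<'E'
from fit import *
import sys
def head(x,y): # box in block coords, x outer face
    return [box(x,x+.02,y-.012,y+.012,.018,.052),box(x+.02,x+.03,y-.007,y+.007,.028,.042)]
def run(fn,hx0,sq0,roi=(205,120,310,215),noblk=True,cam_="top"):
    I=cv2.imread(fn);x0,y0,x1,y1=roi
    a5=alpha(I,roi,5);a30=alpha(I,roi,-30)
    # block: only top/left/right edges, exclude clamps,knob, head and square zone
    w=np.ones(a5.shape);w[:, :]=1
    for e in[(235,118,257,134),(265,118,288,138),(234,136,250,152)]: w[max(0,e[1]-y0):e[3]-y0,e[0]-x0:e[2]-x0]=0
    wb=w.copy();wb[165-y0:,222+8-x0:248-x0]=0;wb[172-y0:,255-x0:]=0;wb[185-y0:]=0
    pb,f=fit([(cam_,a30,roi,wb)],BL,[.6125,.0173,-.178]);print("block",pb.round(4),np.degrees(pb[2]).round(2),round(f,1))
    Rb=lambda q:T(pb,q)
    def rend(v):
        m=np.zeros_like(a5)
        m=np.maximum(m,render(cam_,v[:3],SQ,roi));m=np.maximum(m,render(cam_,pb,BL+head(v[3],v[4]),roi));return m
    ws=w.copy();ws[:165-y0]=0
    # shadowless weight
    g=lambda v:(((rend(v)-a5)**2)*ws).sum()
    s0=np.r_[sq0,hx0,.05]
    D=np.diag([.004,.004,.05,.004,.003])
    b=None
    for k in range(3):
        b=minimize(g,s0,method="Nelder-Mead",options=dict(initial_simplex=np.vstack([s0,s0+D/(k+1)*(-1)**k]),xatol=1e-5,fatol=1e-3,maxiter=400));s0=b.x
    v=b.x
    print("sq",v[:3].round(4),np.degrees(v[2]).round(2),"head outer x,y (block mm)",(1e3*v[3:]).round(2),"f",round(b.fun,2))
    ci=lambda P:((np.array(P)[:,:2]-pb[:2])@np.array([[np.cos(pb[2]),-np.sin(pb[2])],[np.sin(pb[2]),np.cos(pb[2])]])*1e3).round(2)
    print("tip,near,far in block mm",ci(T(v[:3],[[-.055,0,0],[.035,.01,0],[.035,-.06,0]])).tolist())
    k=6;im=cv2.resize(I[y0:y1,x0:x1],None,fx=k,fy=k,interpolation=cv2.INTER_CUBIC)
    for p,bs in((pb,BL+head(v[3],v[4])),(v[:3],SQ)):
      for b in bs:
        q=(proj(cam_,T(p,b))+.5-[x0,y0])*k-.5
        for i in range(8):
            for j in range(i):
                if bin(i^j).count("1")==1: cv2.line(im,tuple(np.int32(q[i])),tuple(np.int32(q[j])),(0,0,255),1)
    cv2.imwrite(fn.replace(".png","_ov.png"),im)
    print("head centre world",T(pb,[[v[3]+.01,v[4],0]])[0][:2].round(4))
E
python3 -c "
from fit2 import *
run('pics/t5.png',-.03,[.572,-.009,-.177])"
```

```text
block [ 0.6134  0.017  -0.172 ] -9.86 36.3
sq [ 0.571  -0.0092 -0.1556] -8.91 head outer x,y (block mm) [-28.92  49.98] f 67.05
tip,near,far in block mm [[-92.22, -34.0], [-2.39, -22.52], [-1.24, -92.51]]
head centre world [0.6033 0.0695]
```

View pics/t5_ov.png

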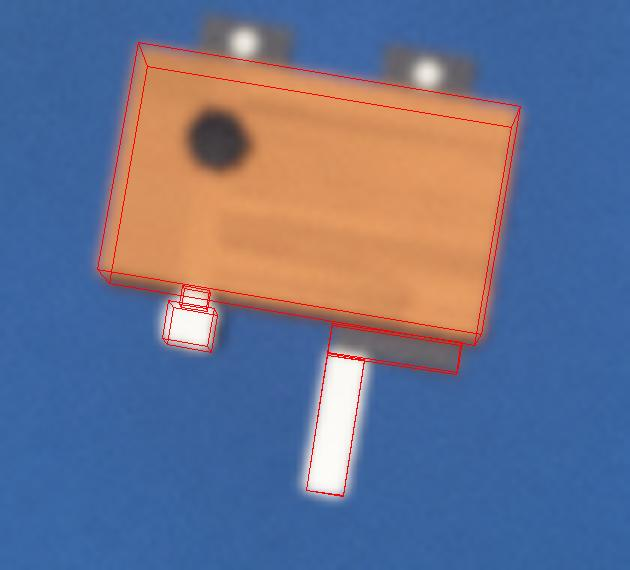

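```bash
cat > blade.py <<'E'
from fit import *
def blade(fn,roi=(250,176,275,208)):
    I=cv2.imread(fn).astype(float);x0,y0,x1,y1=roi
    k=8;up=cv2.resize(I[y0:y1,x0:x1,2],None,fx=k,fy=k,interpolation=cv2.INTER_CUBIC)
    bg=np.median(up);hi=np.percentile(up,99);m=(up-bg)/(hi-bg)
    # edges at half level per row for rows in the mid blade
    L=[];R_=[]
    for v in range(m.shape[0]):
        idx=np.where(m[v]>.5)[0]
        if len(idx)>20: L.append((idx[0]-.5,v));R_.append((idx[-1]+.5,v))
    L=np.array(L,float);R_=np.array(R_,float);n=len(L);s=slice(int(n*.15),int(n*.85))
    C=(L+R_)/2;C=(C[s]+.5)/k-.5+[x0,y0]
    W=np.array([unproj("top",c,.01) for c in C]);
    d=np.polyfit(W[:,0],W[:,1],1);print(fn,"blade yaw deg",np.degrees(np.arctan(d[0])).round(2))
    yy=np.arange(m.shape[0])
    # tip: along the axis
    a=np.array([np.polyval(d,x) for x in [0.5,0.55]]);u=np.array([.05,a[1]-a[0]]);u/=np.linalg.norm(u)
    xs=np.linspace(.48,.56,400);P=np.c_[xs,np.polyval(d,xs),np.full(400,.01)]
    q=(proj("top",P)+.5-[x0,y0])*k-.5
    pr=cv2.remap(m.astype(np.float32),q[:,:1].astype(np.float32),q[:,1:].astype(np.float32),cv2.INTER_LINEAR).ravel()
    i=np.where((pr[1:]>=.5)&(pr[:-1]<.5))[0];print("tip world(z=.01 edge)",P[i][:, :2].round(4))
    return d
if __name__=="__main__":
    blade("pics/t5.png");blade("pics/t3.png")
E
python3 blade.py
python3 - <<'E'
# block front edge yaw: top face front edge not contrasted; use the back/side edges by colour threshold
from fit import *
I=cv2.imread("pics/t5.png").astype(float)
x0,y0,x1,y1=205,120,310,215;k=8
d=cv2.resize((I[:,:,0]-I[:,:,2])[y0:y1,x0:x1],None,fx=k,fy=k,interpolation=cv2.INTER_CUBIC)
# bottom edge of front face: column scan, blue->not blue at columns left (221..228) and between head & stock (248..258), 
pts=[];
for c in list(range((223-x0)*k,(229-x0)*k))+list(range((247-x0)*k,(258-x0)*k)):
    col=d[:,c];bg=110;
    r0=(140-y0)*k;i=np.where(col[r0:]>45)[0][0]+r0;pts.append(((c+.5)/k-.5+x0,(i+.5)/k-.5+y0))
W=np.array([unproj("top",p,0) for p in pts]);f=np.polyfit(W[:,1],W[:,0],1);print("foot edge yaw",-np.degrees(np.arctan(f[0])), np.polyval(f,[.1,.0163,-.0]))
pts=[]
for c in list(range((232-x0)*k,(236-x0)*k))+list(range((258-x0)*k,(266-x0)*k))+list(range((285-x0)*k,(289-x0)*k)):
    col=d[:,c];r0=(150-y0)*k;i=np.where(col[:r0]>0)[0][-1];pts.append(((c+.5)/k-.5+x0,(i+.5)/k-.5+y0))
W=np.array([unproj("top",p,.06) for p in pts]);f=np.polyfit(W[:,1],W[:,0],1);print("back top edge yaw",-np.degrees(np.arctan(f[0])), np.polyval(f,[.0163]), np.abs(np.polyval(f,W[:,1])-W[:,0]).max())
E
```

```text
pics/t5.png blade yaw deg -10.28
tip world(z=.01 edge) [[0.5153 0.0006]]
pics/t3.png blade yaw deg -10.08
tip world(z=.01 edge) [[ 0.5217 -0.0007]]
foot edge yaw -27.278092786755604 [0.65126771 0.60810744 0.59970227]
back top edge yaw -9.80008983564963 [0.73513905] 0.00038080031505038914
```

```bash
python3 -m handwheel '[[[0.4,30,0,0,0],[0.4,50,0.5,0,0],[0.4,50,0.5,0,0],[0.4,50,0,0,0],[0.4,30,0,0,0],[0.4,14,0,0,0],[0.4,0,0,-25,0],[0.4,0,0,-40,0],[0.4,0,0,-20,0],[0.4,0,0,0,0],[0.4,0,0,0,0]]]'
```

```text
clock: 15.22
ee_pos: [0.6032, 0.0695, 0.0591]
eef_rot: [3.141, -0.003, -0.176]
force: [0.6, 0.3, 0.5]
width: 0.604
```

```bash
python3 -m handwheel '[[[0.4,0,0,-10,0],[0.4,0,0,-6,0],[0.6,0,0,0,0],[0.69,0,0,0,0],[0.69,0,0,0,0],[0.69,0,0,0,0]]]';python3 -m handwheel '[[[0.71,0,0,0,0],[0.72,0,0,0,0],[0.72,0,0,0,0]]]'
python3 - <<'E'
from h import *
im=viewer.snapshot("scene");cv2.imwrite("pics/s6z.png",cv2.resize(im[160:260,210:340,::-1],None,fx=6,fy=6,interpolation=cv2.INTER_CUBIC))
E
```

```text
clock: 15.98
ee_pos: [0.6027, 0.0696, 0.0421]
eef_rot: [3.141, -0.002, -0.176]
force: [0.2, -1.1, 0.2]
width: 0.306
clock: 16.35
ee_pos: [0.6026, 0.0696, 0.0419]
eef_rot: [3.141, -0.002, -0.176]
force: [0.6, 0.2, -1.2]
width: 0.28
```

View pics/s6z.png

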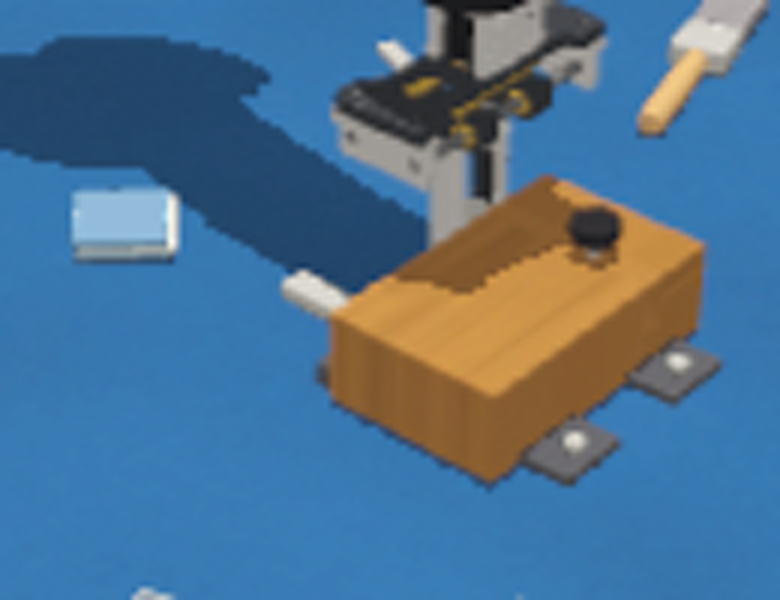

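```bash
python3 -m handwheel '[[[0.735,0,0,0,0],[0.735,0,0,0,0],[0.735,0,0,0,0]]]';python3 -m handwheel '[[[0.76,0,0,0,0],[0.8,0,0,0,0],[1,0,0,0,0],[1,0,0,0,0],[1,0,0,0,0]]]'
```

```text
clock: 16.77
ee_pos: [0.6026, 0.0697, 0.0419]
eef_rot: [3.141, -0.002, -0.176]
force: [0.0, 1.1, 0.9]
width: 0.264
clock: 17.4
ee_pos: [0.6026, 0.0696, 0.0419]
eef_rot: [3.141, -0.002, -0.176]
force: [0.2, 0.5, -1.0]
width: 0.251
```

```bash
python3 -m handwheel '[[[1,-2.5,0.45,0,0],[1,-4.9,0.88,0,0],[1,-4.9,0.88,0,0],[1,-4.9,0.88,0,0],[1,-2.5,0.45,0,0],[1,0,0,0,0]]]'; python3 -m handwheel '[[[1,-2.5,0.45,0,0],[1,-4.9,0.88,0,0],[1,-4.9,0.88,0,0],[1,-4.9,0.88,0,0],[1,-2.5,0.45,0,0],[1,0,0,0,0]]]'
```

```text
clock: 18.15
ee_pos: [0.5826, 0.0732, 0.0419]
eef_rot: [3.141, -0.001, -0.175]
force: [-0.9, 1.0, -0.4]
width: 0.257
clock: 18.9
ee_pos: [0.5629, 0.0768, 0.0419]
eef_rot: [3.141, -0.001, -0.175]
force: [-0.8, 0.1, -1.1]
width: 0.252
```

```bash
python3 -m handwheel '[[[1,-2.5,0.45,0,0],[1,-4.9,0.88,0,0],[1,-4.9,0.88,0,0],[1,-4.9,0.88,0,0],[1,-3.2,0.57,0,0],[1,-1.6,0.29,0,0],[1,0,0,0,0],[1,0,0,0,0]]]'
python3 - <<'E'
from h import *
print(r.state()["ee_pos"],r.state()["wrist_torque"])
im=viewer.snapshot("top");cv2.imwrite("pics/t7.png",im[:,:,::-1]);cv2.imwrite("pics/t7z.png",cv2.resize(im[120:240,190:330,::-1],None,fx=5,fy=5,interpolation=cv2.INTER_CUBIC))
im=viewer.snapshot("scene");cv2.imwrite("pics/s7.png",im[:,:,::-1]);cv2.imwrite("pics/s7z.png",cv2.resize(im[160:260,210:340,::-1],None,fx=6,fy=6,interpolation=cv2.INTER_CUBIC))
E
```

```text
clock: 19.9
ee_pos: [0.5412, 0.0806, 0.0419]
eef_rot: [3.141, -0.002, -0.176]
force: [-1.0, -0.5, -1.8]
width: 0.255
[0.54121888 0.08061867 0.04189365] [ 0.09036924  0.30054142 -0.02226175]
```

View pics/t7z.png

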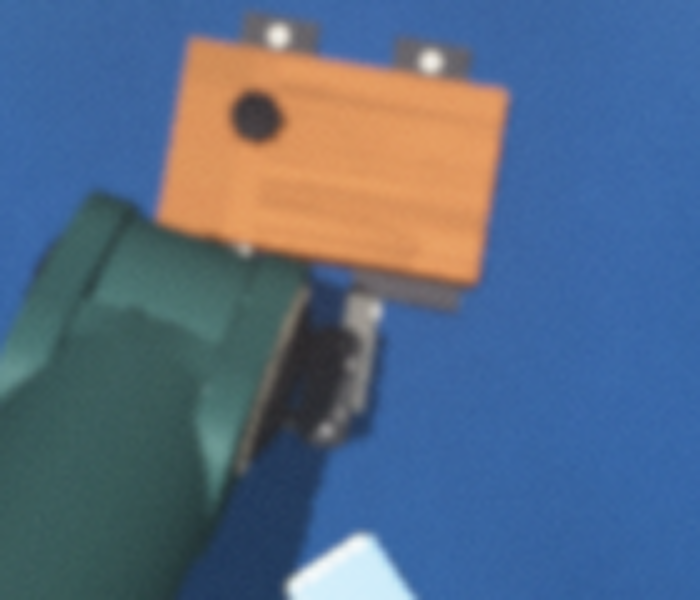

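View pics/s7z.png

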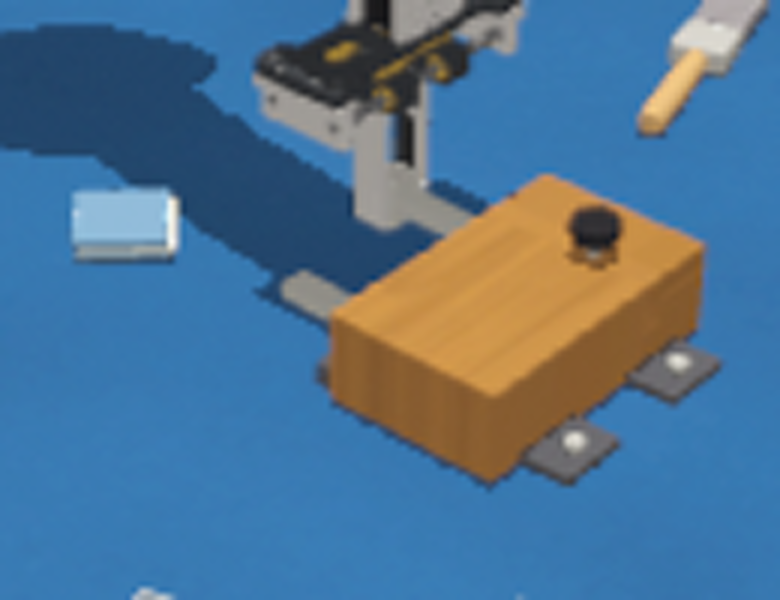

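```bash
python3 -m handwheel '[[[0.72,0,0,0,0],[0.6,0,0,0,0],[0.5,0,0,0,0],[0.5,0,0,0,0],[0.5,0,0,20,0],[0.5,0,0,45,0],[0.5,-35,20,40,0],[0.5,-45,40,0,0],[0.5,-45,40,0,0],[0.5,-35,40,0,0],[0.5,0,0,0,0],[0.5,0,0,0,0]]]'
python3 - <<'E'
from h import *
im=viewer.snapshot("top");cv2.imwrite("pics/t8.png",im[:,:,::-1]);cv2.imwrite("pics/t8z.png",cv2.resize(im[120:220,200:330,::-1],None,fx=6,fy=6,interpolation=cv2.INTER_CUBIC))
im=viewer.snapshot("scene");cv2.imwrite("pics/s8.png",im[:,:,::-1]);cv2.imwrite("pics/s8z.png",cv2.resize(im[160:260,210:340,::-1],None,fx=6,fy=6,interpolation=cv2.INTER_CUBIC))
E
python3 -c "
from fit2 import *
run('pics/t8.png',-.09,[.572,-.009,-.177])"
```

```text
clock: 21.5
ee_pos: [0.3822, 0.22, 0.1477]
eef_rot: [-3.141, -0.002, -0.176]
force: [-0.2, -0.4, -0.4]
width: 0.498
block [ 0.6134  0.0171 -0.1724] -9.88 36.0
sq [ 0.5713 -0.0092 -0.1606] -9.2 head outer x,y (block mm) [-90.19  49.29] f 187.13
tip,near,far in block mm [[-91.93, -33.75], [-2.05, -22.69], [-1.22, -92.69]]
head centre world [0.5428 0.0794]
```

View pics/t8z.png

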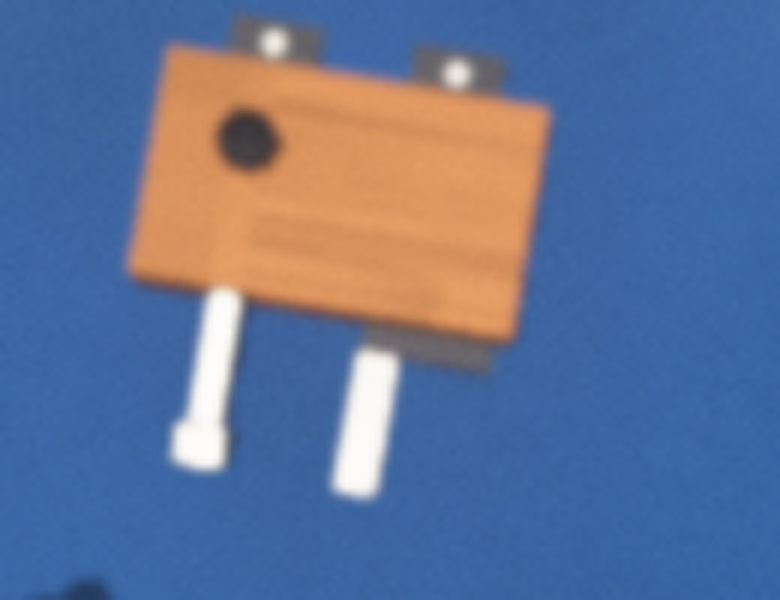

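View pics/s8z.png

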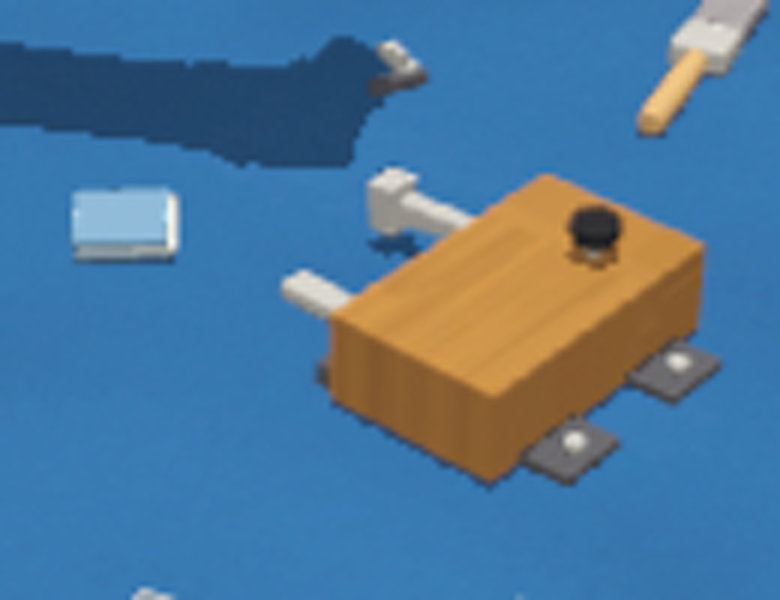

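```bash
sed -i 's/box(x+.02,x+.03,/box(x+.02,x+.12,/; ' fit2.py; for b in 0.4 0.7; do sed -i "s/S\*0\.[0-9]*)/S*$b)/" fit.py; python3 -c "
from fit2 import *
run('pics/t8.png',-.09,[.572,-.009,-.177])
run('pics/t5.png',-.03,[.572,-.009,-.177])"; done
```

```text
block [ 0.6134  0.0171 -0.1724] -9.88 36.0
block [ 0.6135  0.0168 -0.1701] -9.75 31.3
sq [ 0.5714 -0.0094 -0.1541] -8.83 head outer x,y (block mm) [-93.46  49.53] f 81.38
tip,near,far in block mm [[-92.07, -33.77], [-2.24, -22.33], [-1.12, -92.32]]
head centre world [0.5397 0.0797]
block [ 0.6132  0.0169 -0.1709] -9.79 32.0Traceback (most recent call last):
  File "<string>", line 3, in <module>
    run('pics/t8.png',-.09,[.572,-.009,-.177])
    ~~~^^^^^^^^^^^^^^^^^^^^^^^^^^^^^^^^^^^^^^^
  File "fit2.py", line 24, in run
    b=minimize(g,s0,method="Nelder-Mead",options=dict(initial_simplex=np.vstack([s0,s0+D/(k+1)*(-1)**k]),xatol=1e-5,fatol=1e-3,maxiter=400));s0=b.x
    res = _minimize_neldermead(fun, x0, args, callback, bounds=bounds,
                               **options)
    fxr = func(xr)
    fx = function(np.copy(x), *(wrapper_args + args))
  File "fit2.py", line 19, in <lambda>
    g=lambda v:(((rend(v)-a5)**2)*ws).sum()
                  ~~~~^^^
  File "fit2.py", line 16, in rend
    m=np.maximum(m,render(cam_,v[:3],SQ,roi));m=np.maximum(m,render(cam_,pb,BL+head(v[3],v[4]),
[... 768 characters left out ...]
 line 19, in <lambda>
    g=lambda v:(((rend(v)-a5)**2)*ws).sum()
                  ~~~~^^^
  File "fit2.py", line 16, in rend
    m=np.maximum(m,render(cam_,v[:3],SQ,roi));m=np.maximum(m,render(cam_,pb,BL+head(v[3],v[4]),roi));return m
                   ~~~~~~^^^^^^^^^^^^^^^^^^^
  File "fit.py", line 11, in render
    q=proj(cam_,T(p,b));q=(q+0.5-[x0,y0])*S-0.5
  File "h.py", line 9, in proj
    K,R,t=cam(n);q=(K@(R@np.atleast_2d(P).T+t[:,None]));return (q[:2]/q[2]).T
          ~~~^^^
  File "h.py", line 4, in cam
    p=viewer.camera_params(n);K=p["camera_matrix"];R=cv2.Rodrigues(p["rvec"])[0];t=np.array(p["tvec"]).ravel();return K,R,t
ValueError: time passes only in moves, steps and waits
```

View pics/t8_ov.png

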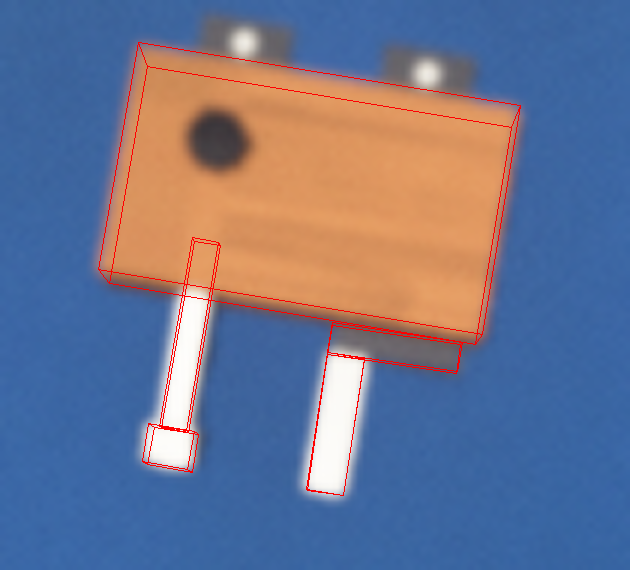

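```bash
python3 - <<'E'
from rig import viewer
import pickle
viewer.snapshot("top")
pickle.dump({n:viewer.camera_params(n) for n in("top","scene")},open("cam.pkl","wb"))
E
python3 - <<'E'
s=open("h.py").read()
s=s.replace("def cam(n):\n    p=viewer.camera_params(n);","import pickle\nCP=pickle.load(open('cam.pkl','rb'))\ndef cam(n):\n    p=CP[n];")
open("h.py","w").write(s)
E
for b in 0.4 0.7; do sed -i "s/S\*0\.[0-9]*)/S*$b)/" fit.py; python3 -c "
from fit2 import *
run('pics/t8.png',-.09,[.572,-.009,-.177])"; done; python3 -c "
from fit2 import *
run('pics/t5.png',-.03,[.572,-.009,-.177])"
```

```text
block [ 0.6134  0.0171 -0.1724] -9.88 36.0
sq [ 0.5712 -0.0091 -0.1579] -9.04 head outer x,y (block mm) [-93.37  49.25] f 91.09
tip,near,far in block mm [[-92.05, -33.8], [-2.2, -22.49], [-1.19, -92.48]]
head centre world [0.5397 0.0799]
block [ 0.6135  0.0168 -0.1701] -9.75 31.3
sq [ 0.5714 -0.0094 -0.1541] -8.83 head outer x,y (block mm) [-93.46  49.53] f 81.38
tip,near,far in block mm [[-92.07, -33.77], [-2.24, -22.33], [-1.12, -92.32]]
head centre world [0.5397 0.0797]
block [ 0.6132  0.0169 -0.1709] -9.79 32.0
sq [ 0.5713 -0.0093 -0.1593] -9.13 head outer x,y (block mm) [-29.46  49.8 ] f 58.02
tip,near,far in block mm [[-91.9, -33.65], [-2.03, -22.61], [-1.21, -92.6]]
head centre world [0.6025 0.0693]
```

```bash
cat > edge.py <<'E'
from fit import *
import sys
B=[.6128,.0168,-.1765]
def edge(fn,axis_y,z,half,xr,ch=2):
    """profile along block x, averaged over +-half in y, at height z; returns half-level position of outer (robot-side) end"""
    I=cv2.imread(fn)[:,:,ch].astype(np.float32);xs=np.linspace(xr[0],xr[1],500);out=[]
    for y in np.linspace(axis_y-half,axis_y+half,9):
        q=proj("top",T(B,np.c_[xs,np.full(500,y),np.full(500,z)])).astype(np.float32)
        out.append(cv2.remap(I,q[:,:1],q[:,1:],cv2.INTER_CUBIC).ravel())
    p=np.mean(out,0);lo=np.median(p[:80]);hi=np.percentile(p,97);i=np.where(p>(lo+hi)/2)[0][0]
    return xs[i]*1e3,lo,hi
c=cam("top");C=-c[1].T@c[2];print("cam centre",C.round(3), "in block", )
fn=sys.argv[1];hx=float(sys.argv[2])/1e3
for z in(0,.01):print("blade tip at z",z,edge(fn,-.0325,z,.006,(-.115,-.06)))
for z in(.018,.052):print("head outer at z",z,edge(fn,.05,z,.007,(hx-.025,hx+.012)))
E
python3 edge.py pics/t8.png -91; python3 edge.py pics/t5.png -29
```

```text
cam centre [ 0.481 -0.009  1.239] in block
blade tip at z 0 (np.float64(-92.73547094188376), np.float32(59.186066), np.float32(251.97725))
blade tip at z 0.01 (np.float64(-92.9559118236473), np.float32(59.18654), np.float32(251.94458))
head outer at z 0.018 (np.float64(-93.38476953907815), np.float32(59.73034), np.float32(252.61072))
head outer at z 0.052 (np.float64(-94.20040080160321), np.float32(59.50046), np.float32(252.84373))
cam centre [ 0.481 -0.009  1.239] in block
blade tip at z 0 (np.float64(-92.73547094188376), np.float32(56.89458), np.float32(251.54483))
blade tip at z 0.01 (np.float64(-92.9559118236473), np.float32(56.924747), np.float32(251.42738))
head outer at z 0.018 (np.float64(-28.196392785571145), np.float32(59.76803), np.float32(249.62766))
head outer at z 0.052 (np.float64(-30.865731462925854), np.float32(59.62018), np.float32(250.79858))
```

```bash
python3 -m handwheel '[[[1,20,-22,0,0],[1,35,-37,0,0],[1,35,-37,0,0],[1,33,-37,-20,0],[1,0,0,-40,0],[1,0,0,-30,0],[1,0,0,-15,0],[1,0,0,0,0],[1,0,0,0,0]]]'
```

```text
clock: 22.78
ee_pos: [0.5054, 0.0871, 0.0429]
eef_rot: [3.141, -0.003, -0.176]
force: [1.4, -0.1, -0.3]
width: 0.004
```

```bash
python3 -m handwheel '[[[1,5,-0.9,0,0],[1,5,-0.9,0,0],[1,3,-0.5,0,0],[1,0,0,0,0]]]'; for k in 1; do python3 -m handwheel '[[[1,2,-0.35,0,0],[1,0,0,0,0]]]'; done; python3 -m handwheel '[[[1,1,-0.2,0,0],[1,0,0,0,0]]]';python3 -m handwheel '[[[1,0.7,-0.1,0,0],[1,0,0,0,0]]]'
```

```text
clock: 23.28
ee_pos: [0.518, 0.0847, 0.042]
eef_rot: [3.141, -0.002, -0.176]
force: [0.2, 0.4, -0.3]
width: 0.002
clock: 23.52
ee_pos: [0.5199, 0.0844, 0.0419]
eef_rot: [3.141, -0.002, -0.176]
force: [-0.6, 0.7, -0.3]
width: 0.006
clock: 23.78
ee_pos: [0.5209, 0.0843, 0.0419]
eef_rot: [3.141, -0.002, -0.176]
force: [0.1, 0.0, 0.1]
width: 0.006
clock: 24.02
ee_pos: [0.5215, 0.0842, 0.0419]
eef_rot: [3.141, -0.002, -0.176]
force: [0.2, -0.0, 0.3]
width: 0.005
```

```bash
for i in 1; do python3 -m handwheel '[[[1,0.7,-0.1,0,0],[1,0,0,0,0]]]'; done; python3 -m handwheel '[[[1,0.5,-0.1,0,0],[1,0,0,0,0]]]';python3 -m handwheel '[[[1,0.5,-0.1,0,0],[1,0,0,0,0]]]';python3 -m handwheel '[[[1,0.5,-0.1,0,0],[1,0,0,0,0]]]'
```

```text
clock: 24.28
ee_pos: [0.5222, 0.0841, 0.0419]
eef_rot: [3.141, -0.002, -0.176]
force: [-0.1, -0.2, -0.4]
width: 0.004
clock: 24.52
ee_pos: [0.5227, 0.084, 0.0419]
eef_rot: [3.141, -0.002, -0.176]
force: [0.3, 0.4, 0.0]
width: 0.003
clock: 24.78
ee_pos: [0.523, 0.0839, 0.0418]
eef_rot: [3.141, -0.001, -0.176]
force: [-1.2, 0.7, -0.3]
width: 0.008
clock: 25.02
ee_pos: [0.5231, 0.0839, 0.0417]
eef_rot: [3.141, -0.0, -0.176]
force: [-4.8, 1.7, 1.2]
width: 0.011
```

```bash
python3 -m handwheel '[[[1,-4,0.7,0,0],[0.5,-4,0.7,25,0],[0.5,0,0,35,0],[0.5,12,-2.1,0,0],[0.5,14,-2.5,0,0],[0.5,0,0,0,0]]]'
```

```text
clock: 25.78
ee_pos: [0.5423, 0.08, 0.1011]
eef_rot: [3.14, -0.002, -0.176]
force: [-0.3, -0.6, -0.3]
width: 0.487
```

```bash
python3 -m handwheel '[[[0.5,-1,0.5,-20,0],[0.5,0,0,-30,0],[0.5,0,0,-9,0],[0.7,0,0,0,0],[0.72,0,0,0,0],[0.735,0,0,0,0],[0.735,0,0,0,0],[0.735,0,0,0,0]]]'; python3 -m handwheel '[[[0.76,0,0,0,0],[0.8,0,0,0,0],[1,0,0,0,0],[1,0,0,0,0],[1,0,0,0,0]]]'
```

```text
clock: 26.78
ee_pos: [0.5408, 0.0812, 0.0432]
eef_rot: [3.141, -0.002, -0.176]
force: [0.4, -0.4, -0.8]
width: 0.268
clock: 27.4
ee_pos: [0.5407, 0.0811, 0.043]
eef_rot: [3.141, -0.002, -0.176]
force: [-1.0, 0.3, 2.3]
width: 0.251
```

```bash
python3 -m handwheel '[[[1,0.6,-0.2,0,0],[1,0.6,-0.2,0,0],[1,0,0,0,0],[1,0,0,0,0]]]'
```

```text
clock: 27.9
ee_pos: [0.5409, 0.0809, 0.0426]
eef_rot: [3.141, 0.0, -0.175]
force: [-8.0, 1.9, 4.2]
width: 0.25
```

```bash
cat > ovs.py <<'E'
from fit import *
B=[.6128,.0168,-.1765]
I=cv2.imread("pics/s8.png");x0,y0,x1,y1=262,180,302,210;k=10;o=[]
def rod(face,pitch,dz0):
    # rotate about hole mouth (0,.05,.035+dz0)
    P=[np.array(box(face,face+.02,.038,.062,.018,.052)),np.array(box(face+.02,0,.043,.057,.028,.042))]
    c,s=np.cos(pitch),np.sin(pitch);out=[]
    for b in P:
        x=b[:,0];z=b[:,2]-.035;q=b.copy();q[:,0]=c*x-s*z;q[:,2]=.035+dz0+s*x+c*z;out.append(q)
    return out
for pt in(0,.05):
    im=cv2.resize(I[y0:y1,x0:x1],None,fx=k,fy=k,interpolation=cv2.INTER_CUBIC)
    for b in rod(-.0905,pt,0):
        print(b[:,0].min().round(4),b[:,2].min().round(4)) 
        q=(proj("scene",T(B,b))+.5-[x0,y0])*k-.5
        for i in range(8):
            for j in range(i):
                if bin(i^j).count("1")==1: cv2.line(im,tuple(np.int32(q[i])),tuple(np.int32(q[j])),(0,0,255),1)
    o.append(im)
cv2.imwrite("pics/ovs.png",np.hstack(o))
E
python3 ovs.py
```

```text
-0.0905 0.018
-0.0705 0.028
-0.0912 0.0135
-0.0708 0.0245
```

View pics/ovs.png

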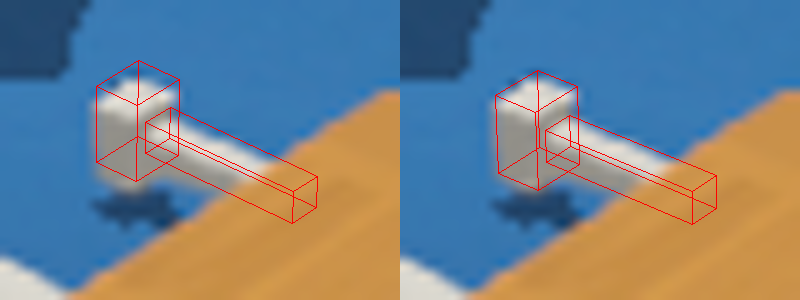

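```bash
python3 -m handwheel '[[[1,-1,0.2,0,0],[1,0,0,0,0]]]'; python3 -m handwheel '[[[1,0,0,1,0],[1,0,0,0,0]]]';  python3 -m handwheel '[[[1,0,0,1,0],[1,0,0,0,0]]]'
```

```text
clock: 28.15
ee_pos: [0.5408, 0.0809, 0.0429]
eef_rot: [3.141, -0.002, -0.176]
force: [-2.2, -0.3, 1.0]
width: 0.251
clock: 28.4
ee_pos: [0.5408, 0.0809, 0.0438]
eef_rot: [3.141, -0.002, -0.176]
force: [-0.4, 0.3, -5.2]
width: 0.251
clock: 28.65
ee_pos: [0.5408, 0.0809, 0.0449]
eef_rot: [3.141, -0.002, -0.176]
force: [-0.6, 1.5, -4.9]
width: 0.252
```

```bash
python3 -m handwheel '[[[1,0,0,1,0],[1,0,0,0,0]]]'; python3 -m handwheel '[[[1,0,0,1,0],[1,0,0,0,0]]]'; python3 - <<'E'
from h import *
im=viewer.snapshot("scene");cv2.imwrite("pics/s9.png",im[:,:,::-1]);cv2.imwrite("pics/s9z.png",cv2.resize(im[170:220,255:305,::-1],None,fx=11,fy=11,interpolation=cv2.INTER_CUBIC))
E
```

```text
clock: 28.9
ee_pos: [0.5408, 0.0809, 0.046]
eef_rot: [3.141, -0.002, -0.176]
force: [-0.3, 0.1, -5.4]
width: 0.252
clock: 29.15
ee_pos: [0.5409, 0.0809, 0.047]
eef_rot: [3.141, -0.002, -0.176]
force: [-1.6, 1.3, -4.1]
width: 0.25
```

View pics/s9z.png

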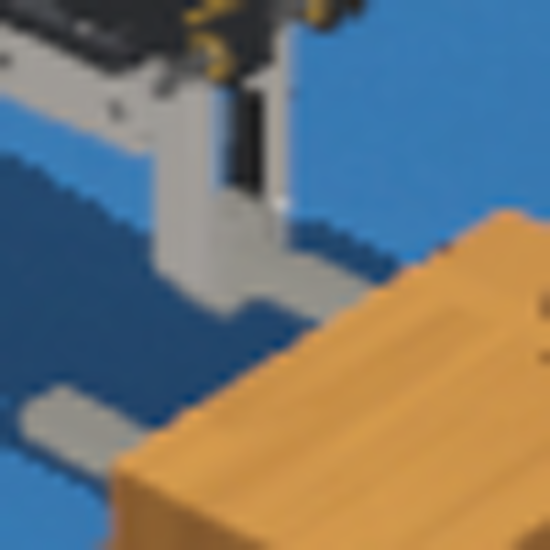

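```bash
python3 - <<'E'
import cv2,numpy as np
a=[cv2.resize(cv2.imread(f"pics/{n}.png")[180:210,262:302],None,fx=9,fy=9,interpolation=cv2.INTER_CUBIC) for n in("s8","s9")]
cv2.imwrite("pics/cmp.png",np.hstack(a))
E
```

```text
(no output)
```

View pics/cmp.png

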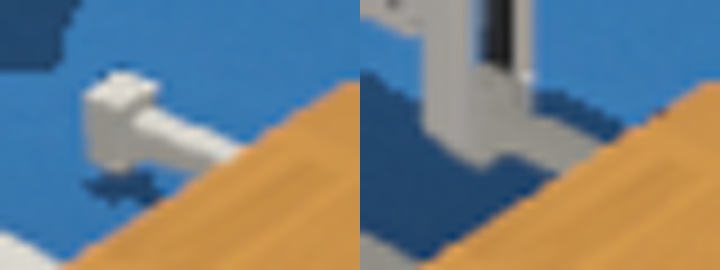

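```bash
python3 -m handwheel '[[[1,0.5,-0.1,0,0],[1,0,0,0,0],[1,0,0,0,0]]]'
```

```text
clock: 29.58
ee_pos: [0.5415, 0.0807, 0.0469]
eef_rot: [3.141, -0.002, -0.176]
force: [-0.3, -0.3, -4.6]
width: 0.252
```

```bash
python3 -m handwheel '[[[1,0,0,0,0],[1,0,0,0,0]]]'; python3 - <<'E'
from h import *
im=viewer.snapshot("top");cv2.imwrite("pics/t10.png",im[:,:,::-1]);cv2.imwrite("pics/t10z.png",cv2.resize(im[100:260,120:400,::-1],None,fx=2.8,fy=2.8,interpolation=cv2.INTER_CUBIC))
a=cv2.imread("pics/t0.png") if False else cv2.imread("pics/top0.png");b=im[:,:,::-1]
d=np.abs(a.astype(int)-b).max(2)
for n,(x,y) in dict(small=(177,228),tiles=(260,240),tub=(377,147),bowl=(413,205),brush=(140,173),tin=(138,133),jar=(103,217)).items(): print(n,d[y-12:y+12,x-12:x+12].mean().round(1))
E
```

```text
clock: 29.82
ee_pos: [0.5415, 0.0807, 0.047]
eef_rot: [3.141, -0.002, -0.176]
force: [0.0, 0.2, -4.5]
width: 0.251
small 64.2
tiles 4.0
tub 2.7
bowl 2.2
brush 2.4
tin 2.5
jar 2.1
```

View pics/t10z.png

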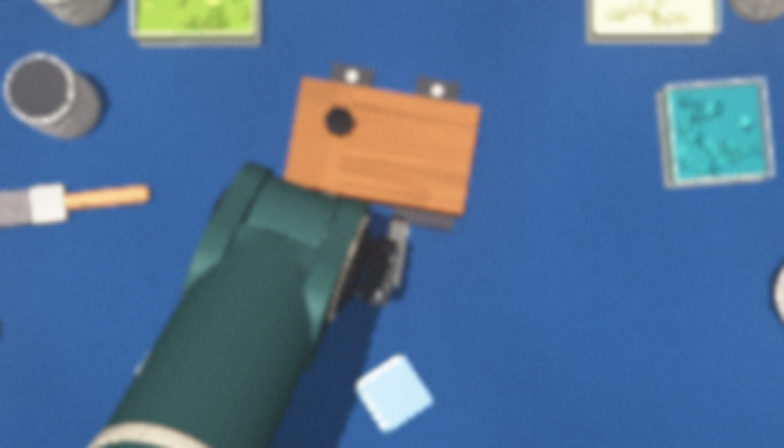

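```bash
python3 -c "
from rig import r
print(r.job_done()); print(r.state()['clock'],r.state()['ee_pos'],r.state()['width'])"
```

```text
the job is handed in; nothing more can be done
None
the job is handed in; nothing more can be done
```

The larger square lies flat against the clear part of the block's front face, blade pointing away, and I let go of it. The rod is drawn about 61.5 mm, and the arm is still gripping its head. I handed the job in at about 30 s.

**Square:** I pressed it to the face with about 19 N and released it. I then nudged the end of the blade with the closed fingers until they met about 10 N. In the top picture the blade lies at -10.3°, against -9.8° to -10.2° for the block. One whole-outline fit disagreed, giving -8.8° to -9.2°, but it also fitted the picture poorly. The blade tip did not move in the picture taken after the rod was drawn.

**Rod:** I drew it about 62 mm, with side force around 1 N. I then let go of the head once to check its position, and it sagged in its hole.
- **After the sag:** a push of about 8 N on the sagging rod was met by a jam. I eased off, lifted the head 4 mm with the grip to level it, and slid it in about 0.8 mm.
- **Levelness:** allowing for the sag, the fingertip touch and the pictures put the head's face within about 0.6 mm of the blade end. I worked out that last correction from arm readings and could not photograph it, because the gripper hides the face.

**Still held:** the grip opening was 0.251 (about 24 mm, the head's width). Side force was near 0 N, with about 4.5 N vertical from holding the head up.

**Other things:** the tiles, tub, bowl, brush, tin and jar showed no change in the last picture. The small square was behind the arm there. It was visible in an earlier picture after the draw, and I never went near it at bench height.

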